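# Beaker upside down on the fold-up drying peg

### The arm

A 6-joint arm with a two-finger parallel gripper is mounted at the origin on a cart in front of the work surface, level with it; the furniture and walls round the work are solid. World frame = base frame: x ahead of the robot, y to its left, z up, the work surface at z = 0. Lengths are in m, angles in rad, forces in N, time in s.
With the tool pointing down it reaches from about 0.3 to 0.75 m from the base axis. Payload 8.5 kg.
Tool frame: the origin (TCP) lies midway between the tips of the shut fingers; the grasp point (between the pads) lies 19 mm behind it; z points along the fingers, y is the line along which they close (so a half turn about z gives the same grasp; the last joint's range is limited). The gripper opens to 85 mm and grips with 20 to 120 N. Pads are 22 mm wide; open, the fingers measure 114 mm over their backs; the gripper's body (76 mm by 85 mm) begins 54 mm behind the grasp point. The pads swing forward as they close: fully open they stand 13 mm farther back than shut.
Start: joints at [-1.564, 0.381, 1.297, -0, 1.464, -0.215], TCP at [0.121, -0.537, 0.231] pointing down, gripper open.
Joint ranges: [-3.11, 3.11], [-0.89, 2.33], [0.22, 2.48], [-1.42, 4.56], [0.17, 2.85], [-2.88, 2.88]. Speed limits (rad/s): [2.39, 2.39, 3.14, 3.14, 3.14, 3.14].

### API

Orientations are given as a unit quaternion [x, y, z, w].
In Python, from station import r gives the robot as it stands.
- The arm moves only by the tool move_arm, never from a script. Its argument "deltas" is a list of rows, each a list of 7 numbers: the turn, a rotation vector about the tool's x, y, z in units of 6 degrees (1.0 is 6 degrees), then the shift along the tool's x, y, z in units of 50 mm (1.0 is 50 mm), then the closure, from 0 (fully open) to 1 (shut). A call has 1 to 20 rows; each row shifts and turns the commanded pose from where the row before left it, along the tool's axes as they then stand; what a row does not reach is not made up. A row lasts 1/8 s, in which the tool goes at most 62.5 mm and 10.7 degrees, less where a joint would pass 70% of its speed; a pose out of reach is approached as far as the arm can. A call is refused whole if a number of a shift passes 1 or a number of a turn 1, either way. A call with a gripper value outside its range is refused whole. The fingers move at their own pace and stop on an object; "newtons" is the grip in N (left out, the last holds). Time passes only in rows, so rows that do not move let the fingers close. It gives the time, the measured TCP pose, the force, the opening and the grip force at its end, in the units of the state.
- r.sense(): the state, without advancing time (a new reading comes with each control period).
- r.read_camera(name): name is "scene" or "top"; returns a dict with "pixels" (420x560x3 uint8, red, green, blue), "fovy" (degrees; the focal length in pixels is half the picture's height over the tangent of half this angle, whatever the lens; pixels are square), "cx", "cy" (the principal point, pixels), "k1" (the pictures are not rectified: a ray, as slopes to the right and down, at radius r is drawn at 1 + k1 r^2 times it, then the intrinsics apply), "rvec" (rotation vector, rad) and "tvec" (3), from world to camera coordinates, as OpenCV has them. Camera axes: x right, y down, z forward; pixel columns grow to the right and rows downward; lengths in m; the calibration is good to about 2 mm. A picture is of the moment at which its call begins. There is no depth.
- r.sign_off(): hands the job in; it is judged then, once.
The state is a dict: "clock": time; "joints": joint angles; "qd": joint speeds; "joint_torque": joint torques, N m; "tcp_pos": TCP position; "orientation": TCP orientation; "wrist_force": force on the tool from outside, world axes, zero at the start; "ft_torque": the same for the moment, N m; "width": finger opening in m; "grasp_force": force on a finger pad.
Only numpy, scipy, OpenCV 4.12 (cv2) and the standard library are available. Lean on these libraries where they do the work, as an engineer would, in place of code of your own. Each camera call takes 0.05 s, during which the arm holds its last target. There are 200 camera calls.

### The job

Slide the steel beaker along its rails, mouth first, fully onto the lying drying peg. Then swing the red-padded lever over and all the way down to its stop, so that the peg stands upright with the beaker upside down on it, and push the orange-headed locking pin fully home through the ears and the lever's eye. Leave the glue bottle, the white box and the red ring box where they are.

Things in the scene. Friction and masses are not known exactly. Their poses are not given: they have to be found in the camera images.
- stand: Fixed drying stand, grey base plate 100 x 430 x 10 mm, long side along its own y. Origin: on the bench surface under the stand (plate centre at own y = -10 mm). Own axes: z up; at yaw 0 they are the world's. Distances x, y below are in this frame in mm, heights above the bench. Hinge axis of the peg arm: parallel to x, at y = -60, height 56.
- rails_mid (a point): Point of the stand at x = 0, y = 100, height 56, on the axis along which the beaker slides. Two level round rails along y (x = -24 and 24, radius 5, centres at height 25, from y = -5 to 200) carry the beaker with its axis at x = 0, height 56; the lying peg's axis is in line with it. Axes as the stand's.
- ears (a point): Point of the stand midway between two blue ears, x = 0, y = -160, height 56, on their bore axis (along x, 13 mm holes). Ears 32 wide along y, tops at height 72; near ear x = -34 to -14, far ear x = 14 to 24. In front of the near ear (x = -96 to -34) an aluminium channel, 28 wide inside, floor at height 44, lips to height 50, carries the pin's head. Axes as the stand's.
- peg_arm (a joint): Angle of the peg arm about the stand's +x axis, 0 to 1.571 rad. At 0 (start) the peg lies level along the stand's +y and the lever stands straight up; at 1.571 (its stop) the peg points straight up and the lever lies level towards the stand's -y, its eye between the ears. Friction (0.25 N m) holds it where it is left; about 3 to 6 N at the pad moves it.
- peg_seat (a point): Centre of the rubber face of the round flange (80 mm across) at the foot of the peg, 20 mm from the hinge axis, where the beaker's rim seats. It moves with the peg arm. Own y axis: along the peg to its tip. The peg is a white cone, 52 mm across at the flange, 24 mm at the tip, 65 mm long.
- lever_pad (a point): Centre of the push face of the red pad at the lever's end, 138 mm from the hinge axis. Pad 46 wide (along stand x), 36 along the lever, 8 thick. The face looks to stand +y (the beaker's side) at the start, and up when the lever is down (then at height 60). Own z: along the lever, away from the hinge; own y: out of the face. The lever's eye (30 mm block) is 100 mm from the hinge.
- beaker: Steel beaker, 68 mm outside diameter, 62 mm inside, 95 mm long, 0.13 to 0.25 kg, lying on the rails with its mouth towards the peg. Origin: centre of the outside of its closed bottom. Own z axis: from the bottom to the mouth.
- beaker_mouth (a point): Centre of the beaker's mouth, in the plane of the rim, 95 mm from the bottom along the beaker's z.
- pin: Locking pin: 10 mm steel shank 60 mm long with tapered tip, orange round head 24 mm across, 10 mm thick. It lies level along stand x, its tip in the near ear's bore. Origin: centre of the head's inner face, where the shank begins; own x along the shank to the tip; the head's outer face is at x = -10 mm. It slides freely when its head is pushed along stand +x; about 45 mm takes it home.
- pin_home (a point): Point fixed on the stand, on the bore axis 12 mm before the near ear's face (stand x = -46, y = -160, height 56). With the pin fully home, its head's inner face lies against the ear, 12 mm beyond this point along stand x.
- glue_bottle: Small white glue bottle with a brown cap, 29 x 29 x 88 mm, upright; bystander. Origin: centre of its underside.
- white_box: Small white eight-sided box, 43 x 43 x 20 mm; bystander. Origin: centre of its underside.
- red_ring_box: Small dark red ring box, 54 x 56 x 45 mm; bystander. Origin: centre of its underside.
Not all that is in view belongs to the job. Several things have the shape of the beaker; the one meant has the colours described above.

How it is judged:
By the outcome, as a careful person would: the job done as asked, in the order asked, and still so for the second after the job is handed in, with the robot touching nothing.
It also fails if it takes over 67 s, if anything falls off the work surface, if the arm or the gripper's body presses on something with over 40 N, if the wrist force passes 120 N, or if a joint passes its speed limit or range.

## Working session

There is one attempt and no reset: what is moved stays moved. The work goes in short steps, Python scripts to look and compute and a tool call to move; the robot and the scene stay as the last step left them, time stands still between calls to the robot, and variables do not carry over. Pictures are saved under pics/ and viewed, at most 10 in all, crops included, and the job is handed in when it is done.

Besides the shell and the picture viewer there is one more tool, called as a command line: name --pt "numbers of a row" for each row, then --argument value for the rest. move_arm: Moves the arm, as the interface text tells. Its arguments: {"type":"object","properties":{"deltas":{"type":"array"},"newtons":{"type":"number"}},"required":["deltas"]}

```bash
mkdir -p pics; ls
python3 - <<'E'
from station import r
import cv2
for n in("scene","top"):
    d=r.read_camera(n); cv2.imwrite(f"pics/{n}0.png",d["pixels"][:,:,::-1])
    print(n,{k:v for k,v in d.items() if k!="pixels"})
print(r.sense())
E
```

```text
pics
scene {'fovy': 43.69822362268536, 'cx': 280.53311898320965, 'cy': 218.42841574138316, 'k1': -0.16737290524935017, 'rvec': array([ 1.1103246 , -2.17731009,  1.14612716]), 'tvec': array([0.38772216, 0.32279682, 0.8324246 ])}
top {'fovy': 54.69226530246415, 'cx': 272.6979968386289, 'cy': 205.10981559064973, 'k1': -0.04891898116272613, 'rvec': array([ 2.1537695 , -2.12847041,  0.11483093]), 'tvec': array([0.0995771 , 0.57508272, 1.00539379])}
{'clock': 0.1, 'joints': array([-1.56430960e+00,  3.81126854e-01,  1.29815003e+00, -4.83759210e-05,
        1.46356657e+00, -2.15338061e-01]), 'qd': array([ 1.96566865e-03,  4.36457497e-05, -3.90226203e-03, -1.42608252e-04,
        1.51132591e-03, -1.69224108e-04]), 'joint_torque': array([ 1.15954375e-03, -4.49228418e+01, -2.31660229e+01, -2.39088522e-04,
        3.60702128e-03,  4.57197800e-07]), 'tcp_pos': array([ 0.1209688 , -0.53627415,  0.23078624]), 'orientation': array([ 9.93855040e-01,  1.10687701e-01,  4.12724068e-05, -6.24496350e-04]), 'wrist_force': array([-0.25296479, -0.67191077, -0.67271947]), 'ft_torque': array([-0.00718404, -0.01201942, -0.02764305]), 'grasp_force': 0.0, 'width': 0.08483673452448844}
```

View pics/scene0.png

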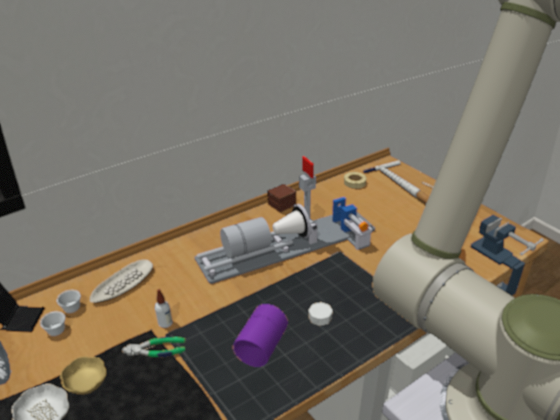

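View pics/top0.png

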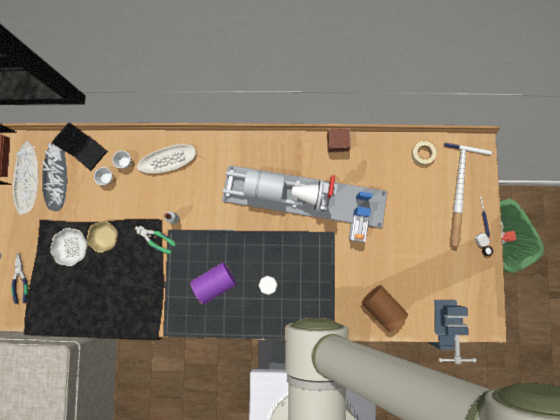

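The scene view has the stand at about (280,235), the steel beaker on its rails at (247,237), the red pad at (308,167) and the orange pin head at (363,227). In the top view these are at (265,187), (332,187) and (360,235).

Beaker-like candidates are the steel one on the rails at top (265,187), purple at (212,283) and brown at (385,308). I choose the steel one, and check it in a close crop.

```bash
cat > h.py <<'E'
import numpy as np, cv2
from station import r
from scipy.spatial.transform import Rotation as R
def cam(n):
    d=r.read_camera(n); im=d["pixels"]; f=im.shape[0]/2/np.tan(np.radians(d["fovy"])/2)
    return im,dict(K=np.array([[f,0,d["cx"]],[0,f,d["cy"]],[0,0,1.]]),D=np.array([d["k1"],0,0,0.]),R=cv2.Rodrigues(d["rvec"])[0],t=d["tvec"],rv=d["rvec"])
def ray(c,p):
    u=cv2.undistortPointsIter(np.array([[p]],float),c["K"],c["D"],None,None,(3,50,1e-10))[0,0]
    v=c["R"].T@np.array([u[0],u[1],1]); return -c["R"].T@c["t"],v/np.linalg.norm(v)
def plane(c,p,z):
    o,v=ray(c,p); return o+v*(z-o[2])/v[2]
def tri(c1,p1,c2,p2):
    A=np.zeros((3,3));b=np.zeros(3);rs=[ray(c1,p1),ray(c2,p2)]
    for o,v in rs: M=np.eye(3)-np.outer(v,v);A+=M;b+=M@o
    X=np.linalg.solve(A,b); return X,[np.linalg.norm(np.cross(X-o,v))*1000 for o,v in rs]
def proj(c,X): return cv2.projectPoints(np.array(X,float).reshape(-1,1,3),c["rv"],c["t"],c["K"],c["D"])[0][:,0]
def blobs(im,lo,hi,box):
    h=cv2.cvtColor(im,cv2.COLOR_RGB2HSV); m=cv2.inRange(h,np.array(lo),np.array(hi)); k=np.zeros_like(m); x0,y0,x1,y1=box; k[y0:y1,x0:x1]=m[y0:y1,x0:x1]
    n,l,s,ce=cv2.connectedComponentsWithStats(k)
    return [(s[i,4],ce[i].round(1),s[i,:4]) for i in range(1,n) if s[i,4]>8]
E
python3 - <<'E'
from h import *
a,ca=cam("scene");b,cb=cam("top")
A=cv2.resize(a[150:285,190:390],None,fx=4,fy=4,interpolation=2)[:,:,::-1]
B=cv2.resize(b[145:265,215:395],None,fx=4.4,fy=4.4,interpolation=2)[:,:,::-1]
cv2.imwrite("pics/a1.png",A);cv2.imwrite("pics/b1.png",B)
for im,bx in((a,(190,140,390,285)),(b,(215,145,395,265))):
    print("blue",blobs(im,(105,120,50),(125,255,255),bx)); print("red",blobs(im,(0,180,120),(4,255,255),bx)); print("or",blobs(im,(6,150,150),(16,255,255),bx))
E
```

```text
blue [(np.int32(383), array([342.2, 212.4]), array([333, 198,  23,  34], dtype=int32))]
red [(np.int32(127), array([307.3, 166. ]), array([303, 157,  10,  20], dtype=int32))]
or [(np.int32(26), array([362.1, 224.5]), array([359, 222,   8,   7], dtype=int32))]
blue [(np.int32(90), array([363.9, 195.6]), array([357, 192,  16,   8], dtype=int32)), (np.int32(121), array([362.4, 211.2]), array([354, 206,  16,  11], dtype=int32))]
red []
or [(np.int32(18), array([358.6, 236.2]), array([355, 235,   8,   3], dtype=int32))]
```

View pics/a1.png

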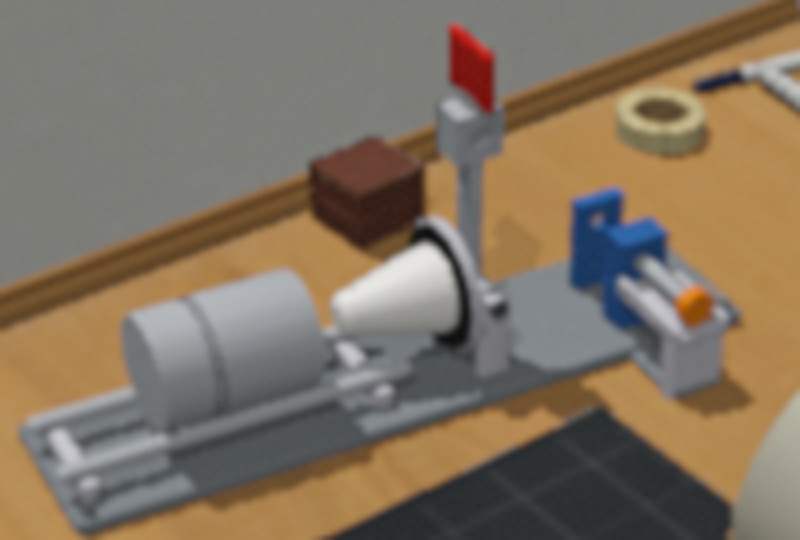

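View pics/b1.png

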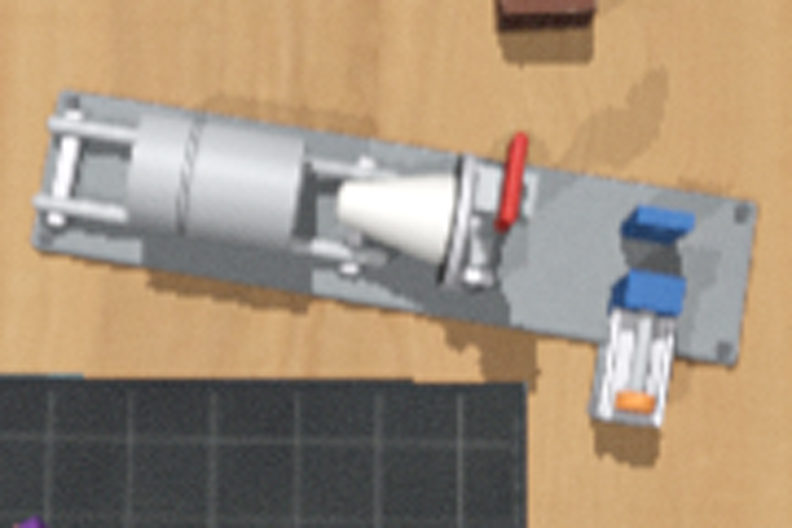

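The crops confirm the plain steel beaker: scene crop (225,345), top crop (215,178), with its mouth towards the white cone. The plate corners in the top crop are (62,92), (757,203), (735,364) and (35,250).

```bash
cat > est.py <<'E'
from h import *
a,ca=cam("scene");b,cb=cam("top")
T=lambda p:((np.array(p)+.5)/4.4-.5+[215,145]); S=lambda p:((np.array(p)+.5)/4-.5+[190,150])
# plate corners top view, z=.01, order: (x,y) = (+,+),(+,-),(-,-),(-,+)
P=np.array([plane(cb,T(p),.01)[:2] for p in((62,92),(757,203),(735,364),(35,250))])
L=np.array([[50,205],[50,-225],[-50,-225],[-50,205]])/1e3
def fit(L,P):
    l=L-L.mean(0);p=P-P.mean(0);th=np.arctan2((l[:,0]*p[:,1]-l[:,1]*p[:,0]).sum(),(l*p).sum())
    M=np.array([[np.cos(th),-np.sin(th)],[np.sin(th),np.cos(th)]]);t=P.mean(0)-M@L.mean(0);return th,M,t,(P-(L@M.T+t))*1e3
th,M,t,e=fit(L,P);print("top plate",np.degrees(th),t,e.round(1).tolist())
def W(x,y,z): return np.r_[M@np.array([x,y])/1e3+t,z/1e3]
names={"plate c ++":(50,205,10),"plate -+":(-50,205,10),"ear near top mid":(-24,-160,72),"far ear top":(19,-160,72),"pad face":(0,-60,194),"pad tip":(0,-64,212),"rail ends":(-24,200,25)}
for k,v in names.items():
    X=W(*v); s=proj(ca,X)[0];u=proj(cb,X)[0]
    print(k,v,X.round(4),"scene crop",((s-[190,150]+.5)*4-.5).round(0),"top crop",((u-[215,145]+.5)*4.4-.5).round(0))
E
python3 est.py
python3 - <<'E'
from h import *
a,ca=cam("scene");b,cb=cam("top")
T=lambda p:((np.array(p)+.5)/4.4-.5+[215,145]); S=lambda p:((np.array(p)+.5)/4-.5+[190,150])
pairs={"corner ++":((22,432),(62,92)),"corner -+":((80,532),(35,250)),"pin head":((693,306),(636,402)),"pad top mid":((472,42),(517,134)),"near ear top far-left corner":((607,232),(628,270)),"far ear top L":((577,196),(628,208)),"cone tip":((342,312),(342,203)),"near ear top right":((664,234),(685,276))}
for k,(s,u) in pairs.items(): X,e=tri(ca,S(s),cb,T(u)); print(k,X.round(4),np.round(e,1))
E
```

```text
top plate -8.712180235878519 [0.6043844  0.03338148] [[-0.8, -1.5], [-0.5, 2.1], [1.1, 2.3], [0.3, -3.0]]
plate c ++ (50, 205, 10) [0.6849 0.2284 0.01  ] scene crop [ 17. 421.] top crop [60. 91.]
plate -+ (-50, 205, 10) [0.586  0.2436 0.01  ] scene crop [ 79. 524.] top crop [ 30. 250.]
ear near top mid (-24, -160, 72) [ 0.5564 -0.1211  0.072 ] scene crop [639. 228.] top crop [657. 293.]
far ear top (19, -160, 72) [ 0.5989 -0.1277  0.072 ] scene crop [600. 194.] top crop [668. 219.]
pad face (0, -60, 194) [ 0.5953 -0.0259  0.194 ] scene crop [474.  65.] top crop [514. 185.]
pad tip (0, -64, 212) [ 0.5947 -0.0299  0.212 ] scene crop [481.  34.] top crop [526. 180.]
rail ends (-24, 200, 25) [0.611  0.2347 0.025 ] scene crop [ 68. 472.] top crop [ 42. 206.]
corner ++ [0.6853 0.2273 0.0016] [1.1 1.1]
corner -+ [0.5877 0.2422 0.0025] [0.5 0.5]
pin head [ 0.4965 -0.1113  0.0538] [0.5 0.5]
pad top mid [ 0.6163 -0.0325  0.1979] [6.7 6.7]
near ear top far-left corner [ 0.5693 -0.1063  0.0682] [1.1 1.1]
far ear top L [ 0.6018 -0.1072  0.0767] [3.6 3.6]
cone tip [0.6086 0.0562 0.0567] [0.5 0.5]
near ear top right [ 0.5655 -0.1445  0.054 ] [4.9 4.9]
```

move_arm --pt "0 0 -0.95 0 0 -0.15 1" --pt "0 0 -0.95 0 0 -0.15 1" --pt "0 0 -0.95 0 0 -0.15 1" --pt "0 0 -0.95 0 0 -0.15 1" --pt "0 0 -0.95 0 0 -0.15 1" --pt "0 0 -0.95 0 0 -0.15 1" --pt "0 0 -0.95 0 0 -0.15 1" --pt "0 0 -0.95 0 0 -0.15 1" --pt "0 0 -0.95 0 0 -0.15 1" --pt "0 0 -0.95 0 0 -0.15 1" --pt "0 0 -0.95 0 0 -0.15 1" --pt "0 0 -0.95 0 0 -0.15 1" --newtons 30

```text
clock: 1.9
tcp_pos: [0.121, -0.5365, 0.3215]
orientation: [0.759, 0.651, 0.0, -0.0]
wrist_force: [0.0, 0.6, 0.1]
width: -0.0001
grasp_force: 0.0
```

```bash
cat > st.py <<'E'
from h import *
TH=np.radians(-8.71);M=np.array([[np.cos(TH),-np.sin(TH)],[np.sin(TH),np.cos(TH)]]);t0=np.array([.6044,.0334])
def W(x,y,z): return np.r_[M@np.array([x,y])/1e3+t0,z/1e3]
def Sf(X): X=np.asarray(X);return np.r_[M.T@(X[:2]-t0),X[2]]*1e3
def show():
    s=r.sense();q=R.from_quat(s["orientation"]);A=q.as_matrix()
    print("t",round(s["clock"],2),"stand",Sf(s["tcp_pos"]).round(1),"F",(np.r_[M.T@s["wrist_force"][:2],s["wrist_force"][2]]).round(1),"w",round(s["width"],4),"q",s["joints"].round(2))
    G=np.array([[0,1,0],[1,0,0],[0,0,-1.]]) ; S=np.eye(3);S[:2,:2]=M
    print("turn err tool units",(q.inv()*R.from_matrix(S@G)).as_rotvec(degrees=True).round(2)/6)
    return s,A
def go(x,y,z):
    s,A=show(); print("delta units",(A.T@(W(x,y,z)-s["tcp_pos"])/.05).round(2))
E
python3 - <<'E'
from st import *
b,cb=cam("top");a,ca=cam("scene")
T=lambda p:((np.array(p)+.5)/4.4-.5+[215,145]);S=lambda p:((np.array(p)+.5)/4-.5+[190,150])
for p in((130,172),(297,190),(342,203),(455,215)): print(p,Sf(plane(cb,T(p),.056)).round(1))
for p in((148,375),(342,312)): print(p,Sf(plane(ca,S(p),.056)).round(1))
# bottom disc left-top corner & right-top rim: ridge z=.09
print("ridge",Sf(plane(cb,T((135,165)),.09)),Sf(plane(cb,T((303,180)),.09)))
go(0,215,300)
E
```

```text
(130, 172) [ -0.7 147.8  56. ]
(297, 190) [ 4.4 50.4 56. ]
(342, 203) [ 1.  23.5 56. ]
(455, 215) [  4.6 -41.8  56. ]
(148, 375) [ -2.7 142.5  56. ]
(342, 312) [ 1.4 22.3 56. ]
ridge [ -2.08616011 141.44696508  90.        ] [ 4.57863434 46.98803311 90.        ]
t 2.0 stand [-391.5 -636.7  322. ] F [ 0.3  0.3 -0.6] w 0.0004 q [-1.56  0.33  1.11 -0.    1.7  -1.41]
turn err tool units [ 0.00166667  0.01333333 -0.02333333]
delta units [17.05  7.79  0.42]
```

move_arm --pt "0 0 0 0.82 0.39 0 1" --pt "0 0 0 0.82 0.39 0 1" --pt "0 0 0 0.82 0.39 0 1" --pt "0 0 0 0.82 0.39 0 1" --pt "0 0 0 0.82 0.39 0 1" --pt "0 0 0 0.82 0.39 0 1" --pt "0 0 0 0.82 0.39 0 1" --pt "0 0 0 0.82 0.39 0 1" --pt "0 0 0 0.82 0.39 0 1" --pt "0 0 0 0.82 0.39 0 1" --pt "0 0 0 0.82 0.39 0 1" --pt "0 0 0 0.82 0.39 0 1" --pt "0 0 0 0.82 0.39 0 1" --pt "0 0 0 0.82 0.39 0 1" --pt "0 0 0 0.82 0.39 0 1" --pt "0 0 0 0.82 0.39 0 1" --pt "0 0 0 0.82 0.39 0 1" --pt "0 0 0 0.82 0.39 0 1" --pt "0 0 0 0.82 0.39 0 1" --pt "0 0 0 0.82 0.39 0 1"

```text
clock: 4.5
tcp_pos: [0.6337, 0.2147, 0.3209]
orientation: [0.761, 0.649, -0.0, -0.0]
wrist_force: [0.1, -1.7, 0.4]
width: -0.0001
grasp_force: 0.0
```

```bash
python3 -c "
from st import *
go(0,180,100)"
```

```text
t 4.5 stand [  1.5 183.6 320.9] F [ 0.4 -1.7  0.4] w -0.0001 q [ 0.15  0.58  0.71 -0.    1.85  0.31]
turn err tool units [-0.00333333  0.00166667 -0.05333333]
delta units [-0.07 -0.03  4.42]
```

move_arm --pt "0 0 -0.05 0 0 0.7 1" --pt "0 0 0 0 0 0.7 1" --pt "0 0 0 0 0 0.7 1" --pt "0 0 0 0 0 0.7 1" --pt "0 0 0 0 0 0.7 1" --pt "0 0 0 0 0 0.7 1" --pt "0 0 0 0 0 0.7 1" --pt "0 0 0 0 0 0.5 1" --pt "0 0 0 0 0 0 1"

```text
clock: 5.62
tcp_pos: [0.6319, 0.2132, 0.0492]
orientation: [0.759, 0.651, -0.002, -0.001]
wrist_force: [0.6, -0.2, 0.6]
width: 0.0002
grasp_force: 0.0
```

```bash
python3 -c "
from st import *
go(0,70,48)
for n,bx in(('scene',(180,120,390,290)),('top',(205,120,400,270))):
    im,c=cam(n);x0,y0,x1,y1=bx;cv2.imwrite(f'pics/{n}2.png',cv2.resize(im[y0:y1,x0:x1],None,fx=2,fy=2,interpolation=2)[:,:,::-1])
A=cv2.imread('pics/scene2.png');B=cv2.imread('pics/top2.png');C=np.zeros((340,A.shape[1]+B.shape[1],3),np.uint8);C[:A.shape[0],:A.shape[1]]=A;C[:B.shape[0],A.shape[1]:]=B;print(C.shape,cv2.imwrite('pics/c2.png',cv2.resize(C,(799,int(799*340/C.shape[1])))))"
```

```text
t 5.62 stand [ -0.  181.9  49.2] F [ 0.6 -0.1  0.6] w 0.0002 q [0.15 0.75 1.18 0.   1.22 0.3 ]
turn err tool units [-0.04        0.01166667  0.00333333]
delta units [-2.24 -0.    0.03]
(340, 810, 3) True
```

View pics/c2.png

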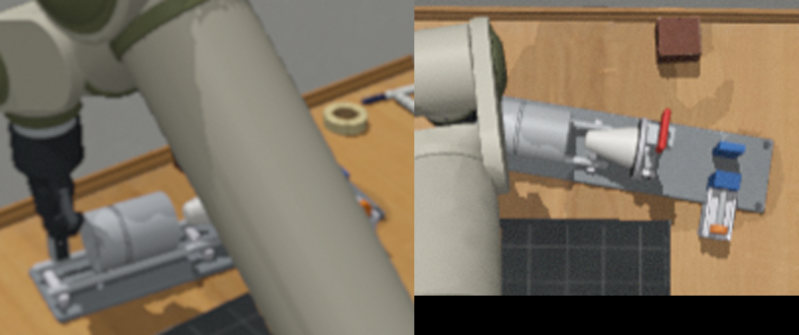

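The fingertip stands behind the beaker bottom, left panel (60,245), centred between the rails and clear of everything. Now I push.

move_arm --pt "0 0 0 -0.1 0 0 1" --pt "0 0 0 -0.1 0 0 1" --pt "0 0 0 -0.1 0 0 1" --pt "0 0 0 -0.1 0 0 1" --pt "0 0 0 -0.1 0 0 1" --pt "0 0 0 -0.1 0 0 1" --pt "0 0 0 -0.1 0 0 1" --pt "0 0 0 -0.1 0 0 1" --pt "0 0 0 -0.1 0 0 1" --pt "0 0 0 -0.1 0 0 1" --pt "0 0 0 -0.1 0 0 1" --pt "0 0 0 -0.1 0 0 1" --pt "0 0 0 -0.1 0 0 1" --pt "0 0 0 -0.1 0 0 1" --pt "0 0 0 -0.1 0 0 1" --pt "0 0 0 -0.1 0 0 1" --pt "0 0 0 -0.1 0 0 1" --pt "0 0 0 -0.1 0 0 1" --pt "0 0 0 -0.1 0 0 1" --pt "0 0 0 -0.1 0 0 1"

```text
clock: 8.22
tcp_pos: [0.6179, 0.1144, 0.0514]
orientation: [0.758, 0.652, 0.0, -0.0]
wrist_force: [-1.3, 5.0, 4.7]
width: -0.0002
grasp_force: 2.4
```

```bash
python3 -c "
from st import *
go(0,68,48)"
```

```text
t 8.22 stand [ 1.1 82.1 51.4] F [-2.1  4.7  4.7] w -0.0002 q [-0.01  0.68  1.31  0.    1.15  0.14]
turn err tool units [-0.00333333 -0.00333333  0.02      ]
delta units [-0.28 -0.02  0.07]
```

move_arm --pt "0 0 0 -0.05 0 0 1" --pt "0 0 0 -0.05 0 0 1" --pt "0 0 0 -0.05 0 0 1" --pt "0 0 0 -0.05 0 0 1" --pt "0 0 0 -0.05 0 0 1"

```text
clock: 8.85
tcp_pos: [0.6161, 0.1022, 0.0514]
orientation: [0.758, 0.652, 0.0, -0.0]
wrist_force: [-1.8, 5.5, 3.9]
width: 0.0001
grasp_force: 2.7
```

```bash
python3 -c "
from st import *
go(0,66,48)"
```

```text
t 8.85 stand [ 1.1 69.7 51.4] F [-2.6  5.2  3.9] w 0.0001 q [-0.03  0.68  1.32  0.    1.14  0.12]
turn err tool units [-0.00166667 -0.00333333  0.02      ]
delta units [-0.07 -0.02  0.07]
```

move_arm --pt "0 0 0 -0.04 0 0 1" --pt "0 0 0 -0.04 0 0 1"

```text
clock: 9.1
tcp_pos: [0.6157, 0.1004, 0.0515]
orientation: [0.758, 0.652, 0.002, -0.001]
wrist_force: [1.6, 22.7, 3.7]
width: 0.0003
grasp_force: 11.6
```

move_arm --pt "0 0 0 -0.04 0 0 1"

```text
clock: 9.22
tcp_pos: [0.6157, 0.1003, 0.0516]
orientation: [0.758, 0.652, 0.003, -0.002]
wrist_force: [3.7, 32.2, 3.1]
width: -0.0002
grasp_force: 16.4
```

move_arm --pt "0 0 0 -0.04 0 0 1"

```text
clock: 9.35
tcp_pos: [0.6157, 0.1003, 0.0519]
orientation: [0.758, 0.652, 0.005, -0.003]
wrist_force: [5.5, 42.9, 4.6]
width: 0.0003
grasp_force: 21.3
```

move_arm --pt "0 0 0 0.3 0 0 1" --pt "0 0 0 0.4 0 0 1" --pt "0 0 0 0.3 0 -0.3 1" --pt "0 0 0 0.8 0 -0.9 1" --pt "0 0 0 0.8 -0.5 -0.9 1" --pt "0 0 0 0.8 -0.9 -0.9 1" --pt "0 0 0 0.8 -0.9 -0.9 1" --pt "0 0 0 0.8 -0.9 -0.9 1" --pt "0 0 0 0 0 0 1"

```text
clock: 10.48
tcp_pos: [0.5132, 0.3428, 0.27]
orientation: [0.757, 0.654, 0.003, 0.001]
wrist_force: [1.2, -1.0, -1.1]
width: -0.0003
grasp_force: 0.0
```

```bash
cat > pic.py <<'E'
from st import *
import sys
def pic(name):
    C=[]
    for n,(x0,y0,x1,y1) in(('scene',(190,140,390,290)),('top',(215,130,415,280))):
        im,c=cam(n);C.append(cv2.resize(im[y0:y1,x0:x1],(400,300),interpolation=2)[:,:,::-1])
    cv2.imwrite(f'pics/{name}.png',np.hstack(C))
E
python3 -c "
from pic import *
pic('d3');go(0,-25,230)"
```

```text
t 10.57 stand [-135.4  289.5  266.2] F [0.3 0.1 0. ] w -0.0003 q [ 0.39  0.48  1.03 -0.    1.63  0.54]
turn err tool units [-0.          0.01        0.02333333]
delta units [-6.3   2.69  0.73]
```

View pics/d3.png

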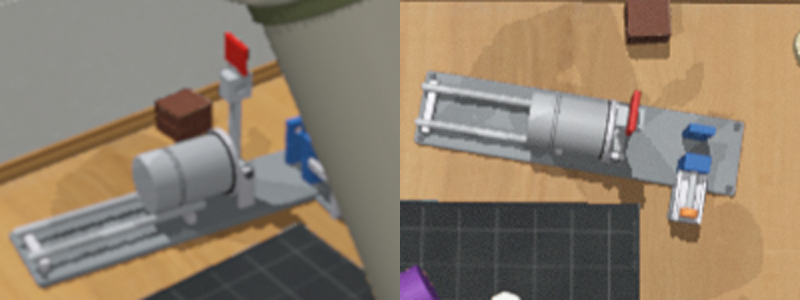

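The beaker sits against the flange, left panel (235,165) and right panel (615,130), with the lever still upright. Next is the lever.

move_arm --pt "0 0 0 -0.62 0.27 0 1" --pt "0 0 0 -0.62 0.27 0 1" --pt "0 0 0 -0.62 0.27 0 1" --pt "0 0 0 -0.62 0.27 0 1" --pt "0 0 0 -0.62 0.27 0 1" --pt "0 0 0 -0.62 0.27 0 1" --pt "0 0 0 -0.62 0.27 0 1" --pt "0 0 0 -0.62 0.27 0 1" --pt "0 0 0 -0.62 0.27 0 1" --pt "0 0 0 -0.62 0.27 0 1" --pt "0 0 0 0 0 0.4 1" --pt "0 0 0 0 0 0.5 1" --pt "0 0 0 0 0 0.4 1" --pt "0 0 0 0 0 0 1"

```text
clock: 12.32
tcp_pos: [0.6008, 0.0122, 0.1989]
orientation: [0.759, 0.651, -0.002, -0.002]
wrist_force: [-0.0, -0.0, 0.7]
width: -0.0001
grasp_force: 0.0
```

```bash
python3 -c "
from st import *
go(0,-45,202)
th=np.radians(np.arange(0,91,5));y=-60-146*np.sin(th)+4*np.cos(th)+11;z=56+146*np.cos(th)+4*np.sin(th)
print(np.c_[np.diff(y),-np.diff(z)].round(1).tolist());print((np.c_[np.diff(y),-np.diff(z)]/50).round(2).tolist())"
```

```text
t 12.32 stand [ -0.3 -21.5 198.9] F [-0.  -0.   0.7] w -0.0001 q [-0.18  0.5   1.2  -0.    1.45 -0.02]
turn err tool units [-0.055       0.00333333  0.00166667]
delta units [-0.47  0.01 -0.06]
[[-12.7, 0.2], [-12.7, 1.3], [-12.5, 2.4], [-12.3, 3.5], [-11.9, 4.6], [-11.5, 5.6], [-10.9, 6.5], [-10.3, 7.5], [-9.6, 8.3], [-8.9, 9.2], [-8.0, 9.9], [-7.1, 10.6], [-6.2, 11.1], [-5.2, 11.6], [-4.2, 12.0], [-3.1, 12.4], [-2.0, 12.6], [-0.9, 12.7]]
[[-0.25, 0.0], [-0.25, 0.03], [-0.25, 0.05], [-0.25, 0.07], [-0.24, 0.09], [-0.23, 0.11], [-0.22, 0.13], [-0.21, 0.15], [-0.19, 0.17], [-0.18, 0.18], [-0.16, 0.2], [-0.14, 0.21], [-0.12, 0.22], [-0.1, 0.23], [-0.08, 0.24], [-0.06, 0.25], [-0.04, 0.25], [-0.02, 0.25]]
```

move_arm --pt "0 0 0 -0.2 0 -0.06 1" --pt "0 0 0 -0.2 0 0 1" --pt "0 0 0 -0.07 0 0 1" --pt "0 0 0 -0.25 0 0 1" --pt "0 0 0 -0.25 0 0.03 1" --pt "0 0 0 -0.25 0 0.05 1" --pt "0 0 0 -0.25 0 0.07 1" --pt "0 0 0 -0.24 0 0.09 1" --pt "0 0 0 -0.23 0 0.11 1" --pt "0 0 0 -0.22 0 0.13 1"

```text
clock: 13.58
tcp_pos: [0.5853, -0.0942, 0.1803]
orientation: [0.758, 0.652, -0.0, 0.0]
wrist_force: [0.4, 0.9, 2.8]
width: -0.0001
grasp_force: 1.5
```

```bash
python3 -c "
from pic import *
pic('e4');go(0,-129.4,177.9)"
```

```text
t 13.68 stand [   0.2 -129.5  179.6] F [ 0.7 -0.2 -0. ] w 0.0001 q [-0.36  0.5   1.26 -0.    1.39 -0.21]
turn err tool units [-0.01666667  0.00166667  0.00666667]
delta units [ 0.   -0.    0.03]
```

View pics/e4.png

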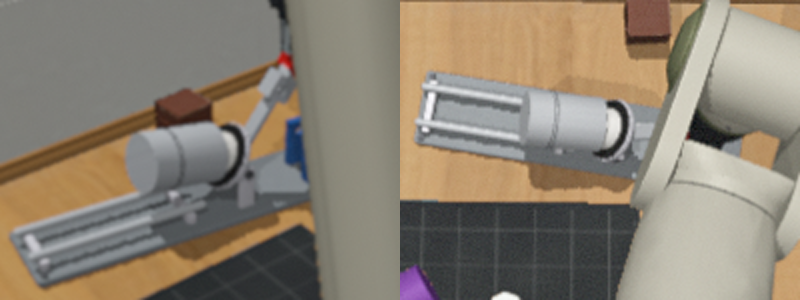

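The lever is at about 35°, with the pad at (287,62). The beaker lags behind the peg, and some white cone shows at (230,150). The steeper angle should let it settle onto the seat, so I continue part way and check.

move_arm --pt "0 0 0 -0.1 0 0.08 1" --pt "0 0 0 -0.11 0 0.08 1" --pt "0 0 0 -0.1 0 0.08 1" --pt "0 0 0 -0.09 0 0.09 1" --pt "0 0 0 -0.09 0 0.09 1" --pt "0 0 0 -0.09 0 0.09 1" --pt "0 0 0 -0.08 0 0.1 1" --pt "0 0 0 -0.08 0 0.1 1"

```text
clock: 14.68
tcp_pos: [0.5799, -0.1303, 0.1449]
orientation: [0.758, 0.652, -0.0, 0.0]
wrist_force: [-0.3, 0.2, 3.2]
width: 0.0
grasp_force: 1.3
```

```bash
python3 -c "
from pic import *
pic('e5');go(0,-166.2,142.9)"
```

```text
t 14.78 stand [   0.4 -165.6  144.4] F [0.5 1.3 0.4] w -0.0 q [-0.42  0.53  1.31 -0.    1.31 -0.27]
turn err tool units [-0.01       -0.00166667  0.015     ]
delta units [-0.01 -0.01  0.03]
```

View pics/e5.png

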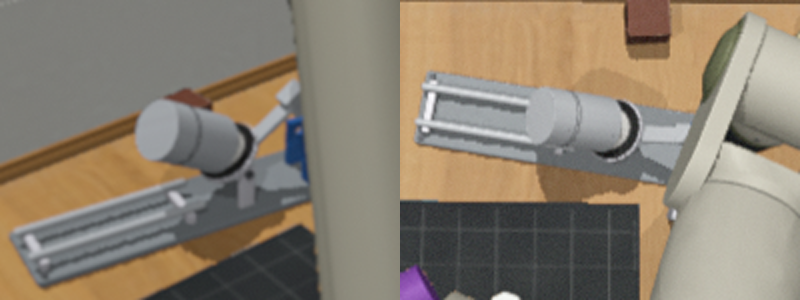

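The beaker now follows, and less of the cone shows at (243,150). Continuing towards the stop.

move_arm --pt "0 0 0 -0.07 0 0.12 1" --pt "0 0 0 -0.07 0 0.11 1" --pt "0 0 0 -0.06 0 0.11 1" --pt "0 0 0 -0.06 0 0.11 1" --pt "0 0 0 -0.05 0 0.12 1" --pt "0 0 0 -0.05 0 0.12 1" --pt "0 0 0 -0.04 0 0.12 1" --pt "0 0 0 -0.04 0 0.12 1" --pt "0 0 0 -0.03 0 0.12 1" --pt "0 0 0 -0.03 0 0.12 1" --pt "0 0 0 -0.02 0 0.12 1" --pt "0 0 0 -0.02 0 0.12 1"

```text
clock: 16.27
tcp_pos: [0.5759, -0.1566, 0.0743]
orientation: [0.758, 0.652, -0.0, -0.0]
wrist_force: [0.0, -1.2, 1.3]
width: -0.0003
grasp_force: 0.9
```

```bash
python3 -c "
from st import *
go(0,-195,60)"
```

```text
t 16.27 stand [   0.6 -192.2   74.3] F [ 0.2 -1.1  1.3] w -0.0003 q [-0.46  0.61  1.38  0.    1.15 -0.31]
turn err tool units [-0.00166667 -0.00166667  0.02      ]
delta units [-0.06 -0.01  0.29]
```

move_arm --pt "0 0 0 -0.02 0 0.08 1" --pt "0 0 0 0 0 0.08 1" --pt "0 0 0 0 0 0.07 1" --pt "0 0 0 0 0 0.06 1"

```text
clock: 16.77
tcp_pos: [0.5757, -0.1576, 0.06]
orientation: [0.758, 0.652, -0.0, -0.0]
wrist_force: [-0.5, -0.8, 9.0]
width: 0.0002
grasp_force: 5.1
```

move_arm --pt "0 0 0 0 0 0.03 1" --pt "0 0 0 0 0 0.03 1"

```text
clock: 17.02
tcp_pos: [0.5759, -0.1577, 0.0597]
orientation: [0.758, 0.652, 0.0, 0.001]
wrist_force: [-9.6, 3.8, 30.0]
width: 0.0002
grasp_force: 14.9
```

move_arm --pt "0 0 0 0 0 0.03 1"

```text
clock: 17.15
tcp_pos: [0.576, -0.1577, 0.0595]
orientation: [0.758, 0.652, 0.0, 0.001]
wrist_force: [-12.6, 4.8, 39.7]
width: 0.0003
grasp_force: 20.2
```

The lever is on its stop: pad face at 60 mm, reaction 40 N. Retracting towards the pin, in front of its head.

move_arm --pt "0 0 0 0 0 -0.4 1" --pt "0 0 0 0 0 -0.8 1" --pt "0 0 0 0 -0.2 -0.8 1" --pt "0 0 0 0.2 -0.8 0 1" --pt "0 0 0 0.2 -0.8 0 1" --pt "0 0 0 0.2 -0.9 0 1" --pt "0 0 0 0 -0.8 0 1" --pt "0 0 0 0 0 0 1"

```text
clock: 18.15
tcp_pos: [0.4052, -0.1009, 0.1558]
orientation: [0.758, 0.652, -0.0, -0.001]
wrist_force: [0.6, -0.9, 0.9]
width: -0.0001
grasp_force: 0.0
```

```bash
python3 -c "
from pic import *
pic('f6');go(-125,-160,54)
b,cb=cam('top')
B=blobs(b,(6,150,150),(16,255,255),(340,215,380,260));print(B)
for q in B: print(Sf(plane(cb,q[1],.058)))"
```

```text
t 18.25 stand [-174.  -163.7  156. ] F [-0.8 -0.5  0.3] w 0.0004 q [-0.53  0.24  1.76  0.    1.14 -0.38]
turn err tool units [0.01       0.00166667 0.01666667]
delta units [0.07 0.98 2.04]
[(np.int32(20), array([359. , 236.4]), array([356, 235,   7,   4], dtype=int32))]
[ -86.49273052 -158.81695807   58.        ]
```

View pics/f6.png

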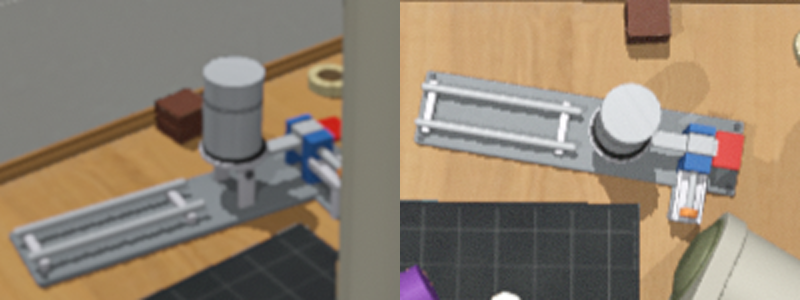

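The beaker is upright and upside down on the peg, left (233,110). The lever lies between the ears with its red pad at right (728,150), and the pin head is at (690,212). Next I descend in front of the head and push.

move_arm --pt "0 0 0 0.07 0.3 0.7 1" --pt "0 0 0 0 0.3 0.7 1" --pt "0 0 0 0 0.28 0.62 1" --pt "0 0 0 0 0 0 1"

```text
clock: 18.8
tcp_pos: [0.4515, -0.1048, 0.0529]
orientation: [0.758, 0.652, -0.001, -0.002]
wrist_force: [-0.4, -0.2, -0.4]
width: 0.0003
grasp_force: 0.0
```

move_arm --pt "0 0 0 0 0.1 0 1" --pt "0 0 0 0 0.1 0 1" --pt "0 0 0 0 0.1 0 1" --pt "0 0 0 0 0.1 0 1" --pt "0 0 0 0 0.1 0 1"

```text
clock: 19.42
tcp_pos: [0.4763, -0.1087, 0.0549]
orientation: [0.758, 0.652, 0.0, 0.0]
wrist_force: [0.2, 0.1, -0.3]
width: 0.0001
grasp_force: 0.0
```

```bash
python3 -c "
from st import *
go(-58.5,-160,54)"
```

```text
t 19.43 stand [-105.1 -159.9   54.9] F [ 0.2  0.1 -0.3] w 0.0001 q [-0.47  0.49  1.72  0.    0.93 -0.32]
turn err tool units [0.00166667 0.         0.02      ]
delta units [-0.    0.93  0.02]
```

move_arm --pt "0 0 0 0 0.08 0 1" --pt "0 0 0 0 0.08 0 1" --pt "0 0 0 0 0.08 0 1" --pt "0 0 0 0 0.08 0 1" --pt "0 0 0 0 0.08 0 1" --pt "0 0 0 0 0.08 0 1"

```text
clock: 20.18
tcp_pos: [0.5, -0.1123, 0.0547]
orientation: [0.758, 0.652, 0.0, -0.0]
wrist_force: [-1.2, 0.5, -0.1]
width: -0.0002
grasp_force: 0.4
```

move_arm --pt "0 0 0 0 0.08 0 1" --pt "0 0 0 0 0.08 0 1" --pt "0 0 0 0 0.08 0 1"

```text
clock: 20.55
tcp_pos: [0.5118, -0.1141, 0.0547]
orientation: [0.758, 0.652, -0.0, -0.0]
wrist_force: [-1.5, 0.2, 0.5]
width: 0.0002
grasp_force: 0.4
```

```bash
python3 -c "
from st import *
go(-58.5,-160,54)"
```

```text
t 20.55 stand [ -69.2 -159.8   54.7] F [-1.5 -0.   0.5] w 0.0002 q [-0.45  0.54  1.62 -0.    0.99 -0.3 ]
turn err tool units [-0.    0.    0.02]
delta units [-0.    0.21  0.01]
```

move_arm --pt "0 0 0 0 0.06 0 1" --pt "0 0 0 0 0.06 0 1" --pt "0 0 0 0 0.06 0 1"

```text
clock: 20.92
tcp_pos: [0.5207, -0.1154, 0.0547]
orientation: [0.758, 0.652, 0.0, -0.0]
wrist_force: [-0.1, -0.4, 0.6]
width: -0.0002
grasp_force: 0.2
```

move_arm --pt "0 0 0 0 0.05 0 1" --pt "0 0 0 0 0.05 0 1"

```text
clock: 21.18
tcp_pos: [0.5246, -0.1159, 0.0545]
orientation: [0.758, 0.652, -0.001, -0.001]
wrist_force: [-9.2, -1.0, 4.3]
width: -0.0
grasp_force: 4.6
```

```bash
python3 -c "
from st import *
go(-58.5,-160,54)"
```

```text
t 21.18 stand [ -56.3 -159.7   54.5] F [-9.  -2.4  4.3] w -0.0 q [-0.44  0.56  1.58 -0.    1.01 -0.29]
turn err tool units [-0.025      -0.00333333  0.02166667]
delta units [-0.01 -0.04  0.01]
```

move_arm --pt "0 0 0 0 0.04 0 1"

```text
clock: 21.3
tcp_pos: [0.5248, -0.1159, 0.0543]
orientation: [0.758, 0.652, -0.002, -0.003]
wrist_force: [-16.2, 0.4, 8.7]
width: 0.0001
grasp_force: 8.4
```

move_arm --pt "0 0 0 0 0.03 0 1" --pt "0 0 0 0 0 0 1"

```text
clock: 21.55
tcp_pos: [0.5248, -0.1159, 0.0542]
orientation: [0.758, 0.652, -0.003, -0.004]
wrist_force: [-18.9, 0.4, 10.4]
width: -0.0001
grasp_force: 9.5
```

move_arm --pt "0 0 0 0 -0.3 0 1" --pt "0 0 0 0 -0.8 0 1" --pt "0 0 0 0 -0.8 -0.8 1" --pt "0 0 0 0 -0.8 -0.8 1" --pt "0 0 0 -0.8 0 -0.8 1" --pt "0 0 0 -0.8 0 -0.5 1" --pt "0 0 0 -0.8 0 0 1" --pt "0 0 0 -0.8 0 0 1" --pt "0 0 0 0 0 0 1"

```text
clock: 22.68
tcp_pos: [0.3712, -0.2567, 0.1997]
orientation: [0.759, 0.651, -0.0, 0.0]
wrist_force: [-0.3, 0.5, -0.2]
width: 0.0003
grasp_force: 0.0
```

```bash
python3 -c "
from pic import *
pic('g7');show()
b,cb=cam('top');a,ca=cam('scene')
B=blobs(b,(6,150,130),(16,255,255),(340,200,380,260));A=blobs(a,(6,150,150),(16,255,255),(330,200,380,250));print(A,B)
for q in B: print(Sf(plane(cb,q[1],.058)))
for q in A: print(Sf(plane(ca,q[1],.056)))"
```

```text
t 22.77 stand [-186.7 -319.7  199.6] F [0.3 0.6 0. ] w 0.0002 q [-0.86  0.24  1.61  0.    1.29 -0.71]
turn err tool units [-0.00166667 -0.005       0.01333333]
[(np.int32(20), array([364. , 203.2]), array([360, 200,   8,   9], dtype=int32)), (np.int32(27), array([350.7, 214.3]), array([348, 211,   7,   8], dtype=int32))] [(np.int32(23), array([361.4, 217.7]), array([358, 216,   8,   4], dtype=int32))]
[ -39.08835582 -158.2804474    58.        ]
[  -7.41691308 -214.58126788   56.        ]
[ -33.12931308 -159.07346557   56.        ]
```

View pics/g7.png

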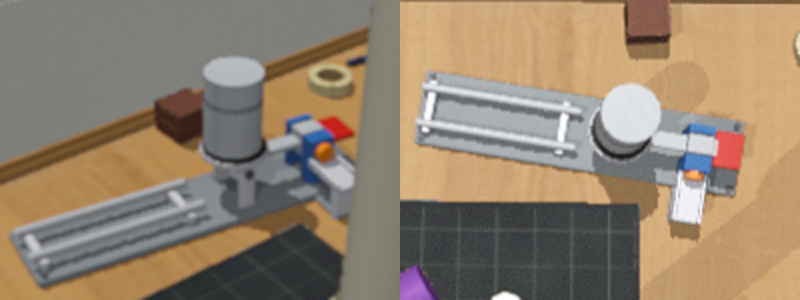

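The orange head lies against the near ear: right panel (693,175), left (323,152). Its centre measures x = -39 mm, which is home. The beaker is upside down on the peg and the bystanders have not been touched.

```bash
python3 -c "
from station import r
print(r.sign_off())"
```

```text
the job is handed in; nothing more can be done
None
```

The job is done and handed in after about 23 s on the robot clock: the beaker is upside down on the upright peg, the lever is on its stop, and the pin is fully home; the glue bottle, white box and red ring box were not touched.

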